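# Draw the drone's battery tray with the hook tool

## Task

Take the hook tool from its wooden rest, drop its bent tip down through the steel eye on the drone's battery tray, and draw the tray slowly all the way out; when it comes up against its hidden end stop, keep up a steady pull of about 10 N for a good second to prove that the stop holds, never pulling or pressing on the tray with more than 20 N. Then unhook the tool and lay it back in its rest, leaving the tray drawn out. Touch the drone and its tray with nothing but the tool, and leave the other things on the table alone.

Things in the scene. Friction and masses are not known exactly. Their poses are not given: they have to be found in the camera images.
- drone: Black drone hull, 210 long x 124 wide x 114 high, standing fixed on two skid tubes, with a mast and folded-back rotor arms. Origin on the table under the hull's centre; z up; its -x axis points out of the hull's open front, the way the battery tray slides out. The front edge of the hull is at x = -100.
- tray: Aluminium tray (180 x 100, front plate 50 high, grey pack strapped in) sliding level along the drone's -x up to a rigid stop, hidden in the hull and set anywhere from 85 to 110 out. Drawing it takes 2.5 N plus 0.6 N per 10 mm/s; it stays where left. Origin under the tray, 37 above the table; its x in the drone's frame is 0 (in) to -85..-110 (at the stop), at the start 0 to -45.
- eye (a point): Centre of the steel eye on the tray: a level ring (hole vertical), clear bore 18, wire 5 thick, 59 above the table, on the tray's centre line, 24 in front of its front plate, free air below. In the drone's frame its x is 130 less than the tray's. Axes as the drone's.
- tool_mid (a point): Centre of the hook tool's wooden handle, 104 long (x) x 22 wide (y) x 24 high (z). x points to the hook, z up. A steel shaft 6 thick runs on the centre line to x = 125, then bends down. Tool 0.12 kg or so, balanced in the handle's front half. It starts level in the rest, hook down, handle centre 67 above the table; grasp across the 22 mm width.
- tool_tip (a point): Centre of the rounded end (6 across) of the hook's bent-down leg: x = 121, z = -32 from the handle's centre. The leg slopes back a little: at the height of the shaft it is at x = 125.
- rest: Plywood rest fixed to the table: base 130 x 60 x 8 and two posts 10 thick at x = -42 and +42, each with a notch 29 wide and 14 deep (cheeks 6 thick) that the handle lies in; notch floor 55 above the table, cheek tops 69. Origin on the table at its centre, x along the handle, z up.
- rest_seat (a point): Where the handle's centre lies when the tool is in its rest: over the rest's centre, 67 above the table. Axes as the rest's.
- meter: Red multimeter lying on the table, 88 x 170 x 46, to be left alone. Origin under its centre.
- brick: White power brick, 75 x 75 x 28, to be left alone. Origin under its centre.
- cutters: Wire cutters lying flat, about 130 x 65 x 12, to be left alone. Origin under the pivot.
- driver: Screwdriver lying on the table, 160 long, to be left alone. Origin under its centre.
- motor: Spare drone motor standing on end, 44 across, 42 high, to be left alone. Origin under its centre.
- propeller: Black propeller lying flat, 200 x 24 x 9, to be left alone. Origin under its centre.
- gluebox: Blue glue tube lying flat, 100 x 22 x 18, to be left alone. Origin under its centre.
There are look-alikes about, which are no part of the job. What is meant by the part that bears tool_mid is not turquoise, and is the smaller of those in its own colour.

How it is judged:
By the outcome, as a careful person would: the job done as asked, in the order asked, and still so for the second after the job is handed in, with the robot touching nothing.
It also fails if it takes over 54 s, if anything falls off the work surface, if the arm or the gripper's body presses on something with over 40 N, if the wrist force passes 120 N, or if a joint passes its speed limit or range.

## Robot

A 6-joint arm with a two-finger parallel gripper is mounted at the origin on the work surface. World frame = base frame: x ahead of the robot, y to its left, z up, the work surface at z = 0. Lengths are in m, angles in rad, forces in N, time in s.
With the tool pointing down it reaches from about 0.25 to 0.775 m from the base axis. Payload 4 kg.
Tool frame: the origin (TCP) lies at the very end of the fingers, on their centre line; the grasp point (between the pads) lies 19 mm behind it; z points along the fingers, y is the direction in which the jaws open and shut (so a half turn about z gives the same grasp; the last joint's range is limited). The gripper opens to 94 mm and grips with 3 to 60 N. Pads are 16 mm wide; open, the fingers measure 119 mm over their backs; the gripper's body (75 mm by 177 mm) begins 78 mm behind the grasp point.
Start: joints at [1.08, 0.087, 1.371, -0, 1.684, -0.103], TCP at [0.208, 0.509, 0.206] pointing down, gripper open.
Joint ranges: [-3.1, 3.1], [-0.76, 2.03], [0.27, 2.55], [-1.08, 4.22], [0.17, 2.65], [-2.57, 2.57]. Speed limits (rad/s): [2.79, 2.79, 3.14, 3.14, 3.14, 3.14].

## Interface

Orientations are given as [roll, pitch, yaw] about the fixed x, y, z axes, in that order (R = Rz(yaw) Ry(pitch) Rx(roll)).
In Python, from bench import robot, cams, models gives the robot as it stands.
- The arm moves only by the tool step_arm, never from a script. Its argument "series" is a list of rows, each a list of 5 numbers: the gripper command: -1 is shut, 1 is fully open, values between are in proportion, then the shift along the tool's x, y, z in mm, then the turn about the tool's z in degrees. A call has 1 to 20 rows; each row is the pose to reach, as a shift and turn from the pose commanded when the call began, along the tool's axes at that moment; what a row does not reach only later rows make up. A row lasts 1/8 s, in which the tool goes at most 62.5 mm and 10.7 degrees, less where a joint would pass 70% of its speed; a pose out of reach is approached as far as the arm can. A call with a gripper value outside its range is refused whole. The fingers move at their own pace and stop on an object; the grip force is fixed at half the most. Time passes only in rows, so rows that repeat a pose let the fingers close. It gives the time, the measured TCP pose, the force and the opening at its end, in the units of the state.
- robot.get_obs(): the state, without advancing time (a new reading comes with each control period).
- cams.snapshot(name): name is "side" or "top" or "wrist"; returns a dict with "pixels" (384x512x3 uint8, red, green, blue), "fov_y" (degrees; the focal length in pixels is half the picture's height over the tangent of half this angle, whatever the lens; pixels are square), "cx", "cy" (the principal point, pixels), "R" (3x3) and "t" (3): a world point X has camera coordinates R X + t. Camera axes: x right, y down, z forward; pixel columns grow to the right and rows downward; lengths in m; the calibration is good to about 2 mm. A picture is of the moment at which its call begins. There is no depth.
- robot.close_job(): hands the job in, once; it reports no verdict.
Trained networks look in a picture, given as the dict that the camera call returned (one of the last four; its "shot" number tells which), for a name from the list of things; names that differ only in an ending like _2 or _b are one class to them, and where a whole thing is asked for, a point or a joint stands for the part that bears it (a point fixed in the world has none). Each returns a list of dicts, best first, with "p" (0 to 1); they miss things now and then, are a little off and sometimes report something else, mostly with a low value. They report only what shows in the picture. A call takes as long as a camera call. They do not tell look-alikes from the thing itself.
- models.find_in(picture, label): "position" ([x, y, z] in m, in world coordinates, good to about 4 mm: the middle of the surface that is visible of it).
- models.pinpoint(picture, label): "position" ([x, y, z] in m, in world coordinates, good to about 4 mm: a listed point, or the origin of a listed thing).
The state is a dict: "time": time; "joint_positions": joint angles; "qvel": joint speeds; "joint_torque": joint torques, N m; "tool_pos": TCP position; "ee_rot": TCP orientation; "wrist_force": force on the tool from outside, world axes, zero at the start; "wrist_torque": the same for the moment, N m; "width": finger opening in m.
Only numpy, scipy, OpenCV 4.12 (cv2) and the standard library are available. Lean on these libraries where they do the work, as an engineer would, in place of code of your own. Each camera call takes 0.05 s, during which the arm holds its last target. There are 200 camera calls.

## Working session

There is one attempt and no reset: what is moved stays moved. The work goes in short steps, Python scripts to look and compute and a tool call to move; the robot and the scene stay as the last step left them, time stands still between calls to the robot, and variables do not carry over. Pictures are saved under pics/ and viewed, about 8 in all and at most 12, crops included, and the job is handed in when it is done.

Besides the shell and the picture viewer there is one more tool, called after "Emit:" in YAML: its name, and indented under it one key for each argument. step_arm: Moves the arm, as the interface text tells. Its arguments: {"type":"object","properties":{"series":{"type":"array","items":{"type":"array","items":{"type":"number"}}}},"required":["series"]}

```bash
mkdir -p pics
cat > h.py <<'E'
import numpy as np, cv2
from bench import robot, cams, models
def save(s,n,crop=None,k=1):
    im=cv2.cvtColor(s["pixels"],cv2.COLOR_RGB2BGR)
    if crop: x0,y0,x1,y1=crop; im=im[y0:y1,x0:x1]
    if k!=1: im=cv2.resize(im,None,fx=k,fy=k,interpolation=cv2.INTER_CUBIC)
    cv2.imwrite("pics/"+n,im)
def proj(s,X):
    c=np.array(s["R"])@np.array(X)+np.array(s["t"]); f=192/np.tan(np.radians(s["fov_y"])/2)
    return np.round([s["cx"]+f*c[0]/c[2],s["cy"]+f*c[1]/c[2]],1)
def ray(s,u,v,z):
    R=np.array(s["R"]);t=np.array(s["t"]);f=192/np.tan(np.radians(s["fov_y"])/2)
    o=-R.T@t; d=R.T@np.array([(u-s["cx"])/f,(v-s["cy"])/f,1]); return o+d*(z-o[2])/d[2]
E
python3 - <<'E'
from h import *
np.set_printoptions(precision=4,suppress=True)
ims=[]
for n in ["top","side"]:
    s=cams.snapshot(n); save(s,n+"0.png"); print(n,s["fov_y"],-np.array(s["R"]).T@s["t"])
    for l in ["tool_mid","tool_tip","eye","rest","rest_seat","drone","tray"]:
        for d in models.pinpoint(s,l)[:5]:
            print(l,round(d["p"],2),np.round(d["position"],4),proj(s,d["position"]))
o=robot.get_obs(); print(o["tool_pos"],o["ee_rot"],o["time"])
E
```

```text
top 48.22066848464778 [ 0.2725 -0.0129  1.2467]
tool_mid 0.81 [ 0.5701 -0.2333  0.069 ] [318.8 161.5]
tool_mid 0.67 [ 0.4693 -0.3786  0.0123] [366.3 199.1]
tool_mid 0.62 [ 0.1783 -0.3724  0.0093] [370.6 301.2]
tool_tip 0.85 [ 0.5672 -0.1086  0.0351] [274.1 165.9]
tool_tip 0.75 [ 0.4022 -0.5311  0.0122] [419.7 221.1]
tool_tip 0.59 [ 0.7623 -0.0165  0.0011] [241.5 106.9]
eye 0.84 [0.5546 0.1873 0.0567] [170.5 169.7]
eye 0.61 [ 0.372  -0.2007 -0.0015] [306.6 233.7]
eye 0.52 [ 0.6862 -0.4262  0.0023] [376.2 129.2]
rest 0.59 [ 0.5755 -0.2329  0.0044] [314.8 165.1]
rest_seat 0.81 [ 0.5744 -0.2272  0.0685] [316.6 160.1]
drone 0.75 [ 0.5853  0.3482 -0.0004] [119.4 164.7]
side 47.15048569810514 [ 0.0692 -0.8818  0.9568]
tool_mid 0.84 [ 0.5784 -0.2345  0.0696] [328.3 235.6]
tool_mid 0.82 [ 0.4724 -0.3811  0.0163] [322.1 303.4]
tool_mid 0.55 [ 0.1749 -0.3673  0.0102] [208.5 349.4]
tool_tip 0.96 [ 0.2764 -0.2867  0.0101] [234.8 305.7]
tool_tip 0.93 [ 0.4028 -0.5358  0.0128] [332.4 370.2]
tool_tip 0.92 [ 0.5681 -0.1103  0.0326] [301.2 217.2]
eye 0.67 [0.5539 0.1876 0.0593] [253.2 156.3]
rest 0.94 [ 0.5753 -0.2326  0.0012] [324.7 252. ]
rest 0.41 [ 0.6825 -0.4252 -0.0028] [399.8 289.9]
rest_seat 0.55 [ 0.5725 -0.2287  0.0687] [325.2 235.1]
rest_seat 0.3 [ 0.5679 -0.1132  0.0358] [301.7 217.1]
drone 0.78 [ 0.5826  0.3466 -0.0003] [242.2 143.7]
tray 0.9 [0.5775 0.3162 0.0354] [244.  140.4]
[0.208  0.5092 0.2055] [3.1415 0.     2.7538] 0.8
```

View pics/top0.png

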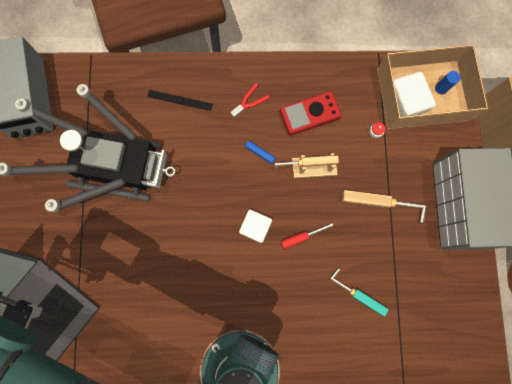

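View pics/side0.png

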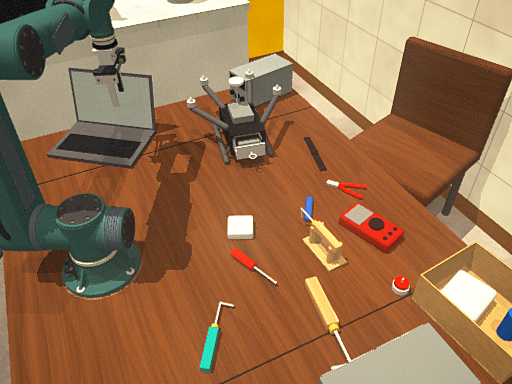

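Top view: the candidates for the tool are wood in the rest (318,161), wood on the table (370,200, longer) and turquoise (365,300). The one in the rest fits, as it is the smaller of the two wooden ones and not turquoise. The eye is at (170,170). I'll confirm in a crop.

Run:
```python
from h import *
np.set_printoptions(precision=4,suppress=True)
s=cams.snapshot("top"); save(s,"c1.png",(240,135,440,235),4)
save(s,"c2.png",(60,120,190,220),6)
for i in range(3):
  for n in ["top","side"]:
    q=cams.snapshot(n)
    for l in ["tool_mid","tool_tip","eye","rest","drone","gluebox"]:
        D=models.pinpoint(q,l)
        if l in("tool_mid","tool_tip"): D=[d for d in D if d["position"][0]>.5 and d["position"][2]>.025]
        if D: print(n,l,round(D[0]["p"],2),np.round(D[0]["position"],4))
```

```text
top tool_mid 0.68 [ 0.5729 -0.2351  0.0678]
top tool_tip 0.76 [ 0.5711 -0.117   0.0327]
top eye 0.97 [0.5537 0.1867 0.0533]
top rest 0.73 [ 0.5722 -0.2304  0.0039]
top drone 0.97 [ 0.5836  0.3459 -0.0021]
top gluebox 0.77 [ 0.6164 -0.0688  0.001 ]
side tool_mid 0.69 [ 0.5724 -0.2366  0.0682]
side tool_tip 0.64 [ 0.5649 -0.1129  0.0354]
side eye 0.83 [0.5506 0.1898 0.0613]
side rest 0.81 [ 0.5743 -0.2304  0.0033]
side drone 0.63 [0.5842 0.349  0.0012]
side gluebox 0.7 [ 0.6211 -0.0706  0.0017]
top tool_mid 0.66 [ 0.5732 -0.2325  0.0677]
top tool_tip 0.83 [ 0.5672 -0.1135  0.034 ]
top eye 0.55 [0.5551 0.1866 0.0553]
top rest 0.82 [ 0.5746 -0.229   0.0018]
top drone 0.58 [ 0.5853  0.3476 -0.0008]
top gluebox 0.5 [ 0.6205 -0.0675  0.0021]
side tool_mid 0.93 [ 0.5711 -0.2332  0.0707]
side tool_tip 0.65 [ 0.5703 -0.1122  0.0345]
side eye 0.56 [0.5516 0.1862 0.0593]
side rest 0.95 [ 0.5728 -0.2304  0.0002]
side drone 0.7 [0.5852 0.3463 0.0008]
side gluebox 0.63 [ 0.5717 -0.2295  0.0018]
top tool_mid 0.83 [ 0.5726 -0.2351  0.0658]
top tool_tip 0.62 [ 0.569  -0.1156  0.0304]
top eye 0.83 [0.5521 0.1861 0.0562]
top rest 0.67 [ 0.5722 -0.2291  0.0018]
top drone 0.86 [ 0.5863  0.3477 -0.0004]
top gluebox 0.66 [ 0.6192 -0.0679  0.0011]
side tool_mid 0.81 [ 0.5733 -0.2356  0.0701]
side tool_tip 0.81 [ 0.5712 -0.1136  0.0363]
side eye 0.8 [0.5508 0.1867 0.0598]
side rest 0.72 [ 0.5718 -0.2313 -0.0006]
side drone 0.93 [0.5867 0.3486 0.0017]
side gluebox 0.64 [ 0.7608 -0.0176  0.0004]
```

View pics/c1.png

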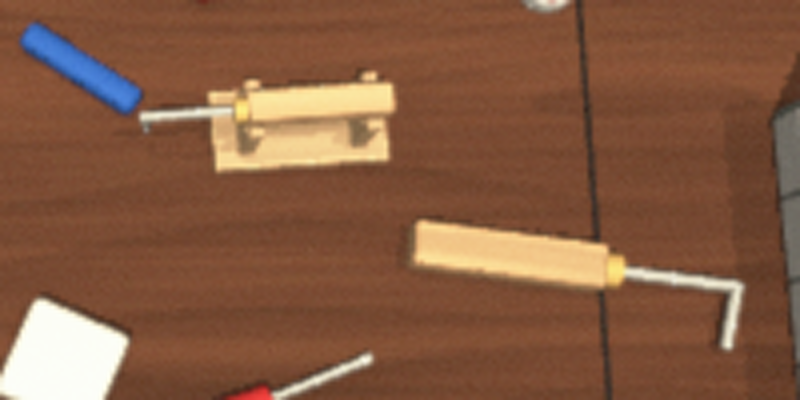

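View pics/c2.png

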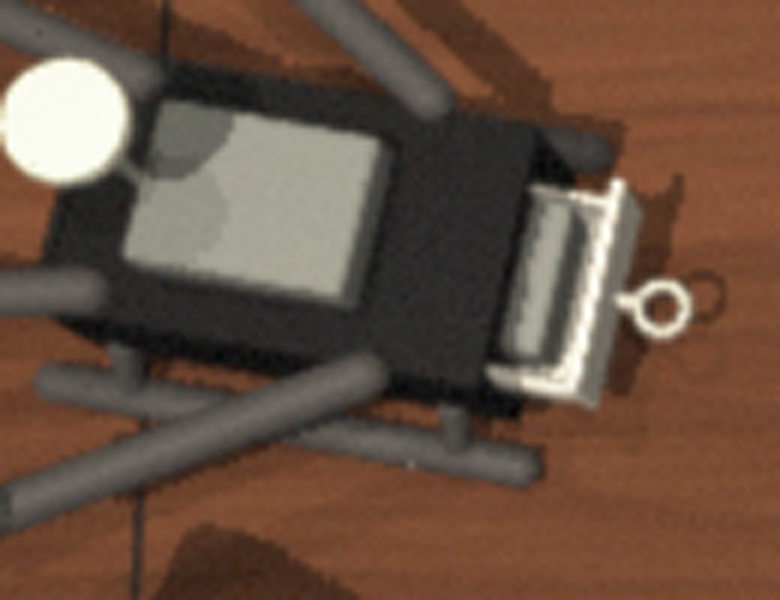

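```bash
cat >> h.py <<'E'
def plan(target,yaw_deg,cmd=None):
    """shift (mm) along tool axes and turn (deg) to reach target TCP, tool down, handle-aligned x axis at yaw"""
    o=robot.get_obs() if cmd is None else cmd
    from scipy.spatial.transform import Rotation as Ro
    R=Ro.from_euler("xyz",o["ee_rot"]).as_matrix()
    d=R.T@(np.array(target)-o["tool_pos"])*1000
    y=np.degrees(np.arctan2(R[1,0],R[0,0]))
    return np.round(d,1),round((y-yaw_deg+180)%360-180,2)
E
python3 - <<'E'
from h import *
print(plan([.5725,-.220,.140],92.3))
s=cams.snapshot("top"); print(ray(s,170.2,171.3,.059)); print(robot.get_obs()["time"])
E
```

```text
(array([-613.2, -537.2,   65.5]), np.float64(65.48))
[0.54943118 0.18776275 0.059     ]
3.0
```

Emit:
step_arm:
  series:
    - [0.3, -613, -537, 65, 65.5]
    - [0.3, -613, -537, 65, 65.5]
    - [0.3, -613, -537, 65, 65.5]
    - [0.3, -613, -537, 65, 65.5]
    - [0.3, -613, -537, 65, 65.5]
    - [0.3, -613, -537, 65, 65.5]
    - [0.3, -613, -537, 65, 65.5]
    - [0.3, -613, -537, 65, 65.5]
    - [0.3, -613, -537, 65, 65.5]
    - [0.3, -613, -537, 65, 65.5]
    - [0.3, -613, -537, 65, 65.5]
    - [0.3, -613, -537, 65, 65.5]
    - [0.3, -613, -537, 65, 65.5]
    - [0.3, -613, -537, 65, 65.5]
    - [0.3, -613, -537, 65, 65.5]
    - [0.3, -613, -537, 65, 65.5]
    - [0.3, -613, -537, 65, 65.5]

```text
time: 5.12
tool_pos: [0.5724, -0.2183, 0.1415]
ee_rot: [3.14, 0.0, 1.612]
wrist_force: [-0.6, 0.2, -0.3]
width: 0.0611
```

Run:
```python
from h import *
s=cams.snapshot("wrist"); save(s,"w1.png")
o=robot.get_obs(); print(o["time"],o["tool_pos"],o["ee_rot"],o["width"],o["wrist_force"],o["joint_positions"])
for l in ["tool_mid","rest","tool_tip"]:
    for d in models.pinpoint(s,l)[:2]: print(l,round(d["p"],2),np.round(d["position"],4),proj(s,d["position"]))
print(proj(s,[.573,-.232,.079]),proj(s,[.573-.0021,-.232+.052,.079]),proj(s,[.573+.0021,-.232-.052,.079]))
print(-np.array(s["R"]).T@s["t"])
```

```text
5.175 [ 0.57241234 -0.21849566  0.14137453] [3.14041514e+00 4.16737052e-04 1.61229083e+00] 0.06115158031787361 [ 0.58648976 -0.43279818 -0.43476874] [-4.57264521e-01  2.45088222e-01  1.31665819e+00  1.97283629e-04
  1.57861284e+00 -4.98757602e-01]
tool_mid 0.61 [ 0.5757 -0.2333  0.0644] [251.2 220.1]
rest 0.36 [ 0.5687 -0.1141  0.0353] [248.7  64.9]
tool_tip 0.9 [ 0.5659 -0.1147  0.0355] [245.1  65.5]
[247.9 225.3] [248.1 157.9] [247.8 285.3]
[ 0.56846391 -0.13481776  0.3193951 ]
```

View pics/w1.png

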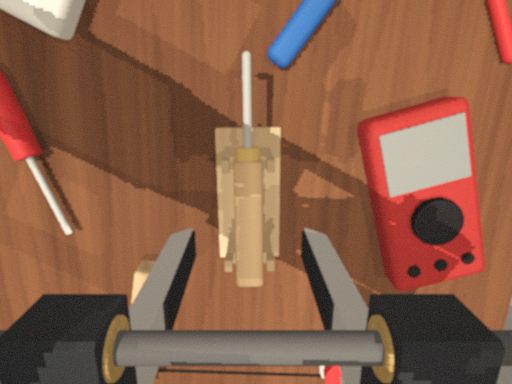

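The handle lies on column 249, between the fingers (195 to 303), and runs parallel to them. I'll descend and grip.

Emit:
step_arm:
  series:
    - [0.3, 0, 0, 50, 0]
    - [0.3, 0, 0, 85, 0]
    - [0.3, 0, 0, 99, 0]
    - [0.3, 0, 0, 99, 0]
    - [-1, 0, 0, 99, 0]
    - [-1, 0, 0, 99, 0]
    - [-1, 0, 0, 99, 0]
    - [-1, 0, 0, 99, 0]
    - [-1, 0, 0, 99, 0]
    - [-1, 0, 0, 99, 0]

```text
time: 6.58
tool_pos: [0.5726, -0.2198, 0.0419]
ee_rot: [3.141, 0.0, 1.611]
wrist_force: [0.6, -0.1, 0.9]
width: 0.0214
```

Emit:
step_arm:
  series:
    - [-1, 0, 0, -10, 0]
    - [-1, 0, 0, -30, 0]
    - [-1, 0, 0, -60, 0]
    - [-1, 0, 0, -88, 0]
    - [-1, 0, 0, -88, 0]
    - [-1, 0, 0, -88, 0]

```text
time: 7.32
tool_pos: [0.5718, -0.2194, 0.1281]
ee_rot: [-3.14, -0.001, 1.611]
wrist_force: [-0.3, -0.7, -1.8]
width: 0.0217
```

Run:
```python
from h import *
o=robot.get_obs(); print(o["time"],o["width"],o["wrist_force"],o["tool_pos"])
print(plan([.529,.079,.120],78.6))
```

```text
7.325 0.021658858371397326 [-0.34066109 -0.68814731 -1.82492736] [ 0.57175074 -0.21944849  0.12812784]
(array([299.9, -30.8,   8.5]), np.float64(13.68))
```

Emit:
step_arm:
  series:
    - [-1, 20, -2, 0, 1]
    - [-1, 60, -6, 0, 3]
    - [-1, 110, -11, 0, 5]
    - [-1, 160, -16, 0, 8]
    - [-1, 210, -22, 0, 10]
    - [-1, 250, -26, 4, 12]
    - [-1, 280, -29, 8, 13]
    - [-1, 300, -31, 8, 13.7]
    - [-1, 300, -31, 8, 13.7]
    - [-1, 300, -31, 8, 13.7]
    - [-1, 300, -31, 8, 13.7]

```text
time: 8.7
tool_pos: [0.5295, 0.0778, 0.1211]
ee_rot: [-3.141, 0.0, 1.37]
wrist_force: [0.1, -0.9, -1.8]
width: 0.0217
```

Run:
```python
from h import *
w=cams.snapshot("wrist"); t=cams.snapshot("top"); d=cams.snapshot("side")
o=robot.get_obs(); print(o["time"],o["tool_pos"],o["ee_rot"],o["width"])
for n,s in (("w",w),("t",t),("s",d)):
  for l in ["tool_mid","tool_tip","eye"]:
    for q in models.pinpoint(s,l)[:3]:
      if q["position"][1]>-.05: print(n,l,round(q["p"],2),np.round(q["position"],4),proj(s,q["position"]))
im=lambda s,c,k:cv2.resize(cv2.cvtColor(s["pixels"],cv2.COLOR_RGB2BGR)[c[1]:c[3],c[0]:c[2]],(400,300),interpolation=cv2.INTER_CUBIC)
a=im(w,(0,0,512,384),1);p=proj(t,[.55,.187,.06]).astype(int);b=im(t,(p[0]-40,p[1]-30,p[0]+40,p[1]+30),1)
p2=proj(d,[.55,.187,.07]).astype(int);c=im(d,(p2[0]-40,p2[1]-30,p2[0]+40,p2[1]+30),1)
e=im(w,(156,0,356,150),1)
cv2.imwrite("pics/m1.png",np.vstack([np.hstack([a,b]),np.hstack([e,c])])); print(p,p2)
np.set_printoptions(precision=4,suppress=True)
for z in(.05,.06): print(proj(w,[.551,.187,z]))
```

```text
8.85 [0.5296467  0.07804586 0.12146899] [3.14152041e+00 8.78696258e-06 1.37036445e+00] 0.021773341268339227
w tool_mid 0.82 [0.5287 0.0648 0.1448] [251.5 286.5]
w tool_tip 0.96 [0.5489 0.1789 0.1151] [245.9  52.2]
w eye 0.6 [0.5509 0.1909 0.0591] [245.7  41.9]
t tool_mid 0.31 [ 0.7636 -0.0178  0.0033] [241.9 106.2]
t eye 0.96 [0.5567 0.1885 0.0569] [170.1 169. ]
s tool_mid 0.48 [0.5266 0.064  0.1514] [262.  156.7]
s tool_tip 0.67 [0.5518 0.1904 0.0623] [252.3 155.3]
s eye 0.85 [0.5532 0.1886 0.058 ] [252.9 156.5]
s eye 0.47 [0.5781 0.3168 0.0355] [244.1 140.2]
[170 171] [252 154]
[247.1  49.9]
[247.1  48. ]
```

View pics/m1.png

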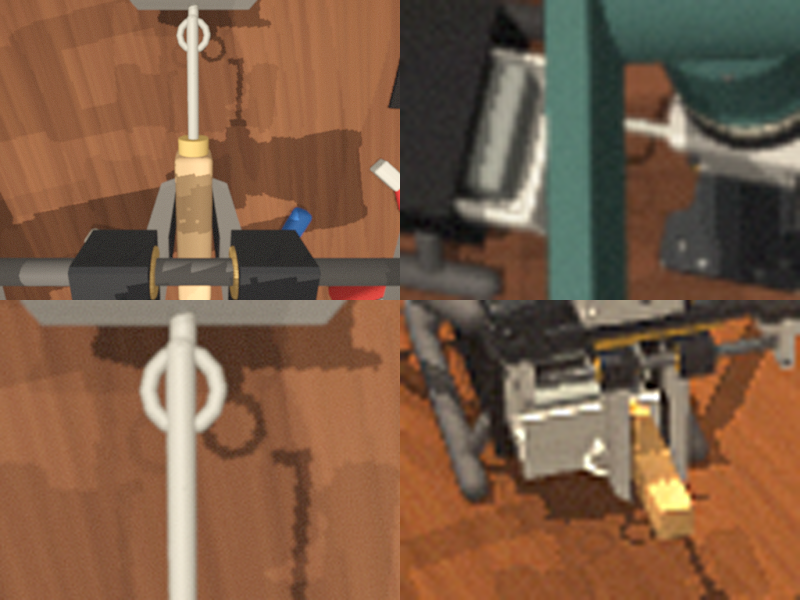

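Wrist view: the ring centre is at (247.8,44.5) and the shaft end at about (247,8), with the shaft passing over the ring. Computing positions from those.

Run:
```python
from h import *
w=cams.snapshot("wrist");o=robot.get_obs();np.set_printoptions(precision=4,suppress=True)
E=ray(w,247.8,44.5,.059);P=np.array(o["tool_pos"]);y=o["ee_rot"][2]
u=np.array([np.cos(y),np.sin(y)]);v=np.array([-u[1],u[0]])
print("eye",E,"rel along/lat",(E[:2]-P[:2])@u,(E[:2]-P[:2])@v)
for z in(.142,.146,.150):
    A=ray(w,247,8,z);B=ray(w,246,100,z);print("bend top",(A[:2]-P[:2])@u,(A[:2]-P[:2])@v,"shaft",(B[:2]-P[:2])@u,(B[:2]-P[:2])@v)
for q in models.pinpoint(w,"tool_tip")+models.pinpoint(w,"eye")+models.pinpoint(w,"tool_mid"):
    X=q["position"]; d=np.array(X)-P; print(round(q["p"],2),d[:2]@u,d[:2]@v,d[2])
print(np.degrees(y))
```

```text
eye [0.5518 0.1902 0.059 ] rel along/lat 0.11365354444927693 0.00018751273003932668
bend top 0.11729964972050129 0.000549752205696784 shaft 0.08024266480857298 0.001003594353903888
bend top 0.11644021351843924 0.0005420561047823172 shaft 0.08032433587443968 0.000984372378847544
bend top 0.11558077731637718 0.0005343600038678469 shaft 0.08040600694030636 0.000965150403791311
0.89 0.106091841014652 0.0015476391591124443 -0.002329549865823538
0.74 0.11244627926035516 0.0014023305855714895 -0.06432954986582354
0.78 -0.012632236484761732 -0.0011006474404101835 0.025770450134176448
78.58561333873935
```

Emit:
step_arm:
  series:
    - [-1, 3, 0, 20, 0]
    - [-1, 3, 0, 36, 0]
    - [-1, 3, 0, 42, 0]
    - [-1, 3, 0, 47, 0]
    - [-1, 3, 0, 52, 0]
    - [-1, 3, 0, 57, 0]
    - [-1, 3, 0, 57, 0]

```text
time: 10.38
tool_pos: [0.5299, 0.0817, 0.0642]
ee_rot: [-3.141, 0.0, 1.371]
wrist_force: [-0.1, -0.1, -1.2]
width: 0.0218
```

Run:
```python
from h import *
w=cams.snapshot("wrist");d=cams.snapshot("side");o=robot.get_obs();print(o["time"],o["tool_pos"],o["wrist_force"])
im=lambda s,c:cv2.resize(cv2.cvtColor(s["pixels"],cv2.COLOR_RGB2BGR)[c[1]:c[3],c[0]:c[2]],(400,400),interpolation=cv2.INTER_CUBIC)
cv2.imwrite("pics/m2.png",np.hstack([im(w,(196,0,316,120)),im(d,(225,115,295,185))]))
```

```text
10.475 [0.53021417 0.0817314  0.06465318] [-0.37192298  0.3846371  -1.41519276]
```

View pics/m2.png

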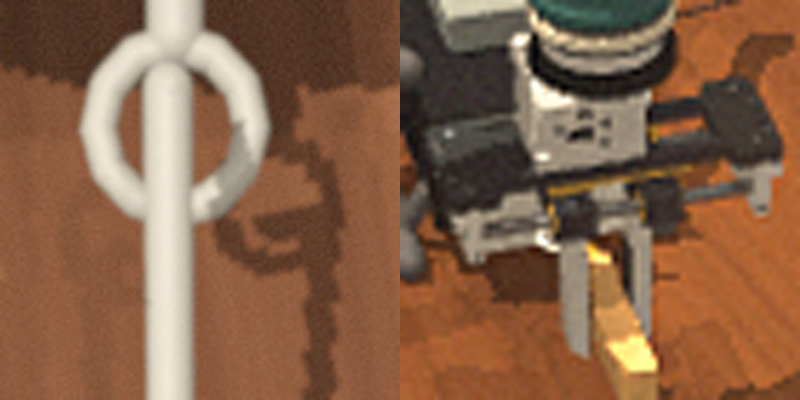

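Run:
```python
from h import *
w=cams.snapshot("wrist");o=robot.get_obs()
P=np.array(o["tool_pos"]);y=o["ee_rot"][2]
u=np.array([np.cos(y),np.sin(y)]);v=np.array([-u[1],u[0]])
for n,a in dict(ringc=(248.3,37.6,.059),near=(248.3,61.5,.059),far=(248.3,13.5,.059),end=(246.6,17.2,.0897)).items():
    A=ray(w,*a);print(n,(A[:2]-P[:2])@u,(A[:2]-P[:2])@v)
R=[(np.array(q["position"])-P) for l in("eye","tool_tip") for q in models.pinpoint(w,l)[:1]]
for d in R: print(d[:2]@u,d[:2]@v,d[2])
```

```text
ringc 0.10966577984693421 2.1846262492790478e-05
near 0.09853242098544068 1.08509824427136e-05
far 0.12048299178339371 3.252931655422816e-05
end 0.1129255970466937 0.0007801930809718658
0.10925677086501677 0.00034546515123083904 -0.008768667314465121
0.10318047299690636 -0.0013919479309108453 -0.007668667314465125
```

Emit:
step_arm:
  series:
    - [-1, 0, 0, 4, 0]
    - [-1, 0, 0, 8, 0]
    - [-1, 0, 0, 12, 0]
    - [-1, 0, 0, 16, 0]
    - [-1, 0, 0, 18, 0]
    - [-1, 0, 0, 18, 0]

```text
time: 11.38
tool_pos: [0.5299, 0.0817, 0.0462]
ee_rot: [-3.141, 0.0, 1.371]
wrist_force: [0.2, 1.1, -1.6]
width: 0.0215
```

Emit:
step_arm:
  series:
    - [-1, -1, 0, 0, 0]
    - [-1, -2.5, 0, 0, 0]
    - [-1, -4, 0, 0, 0]
    - [-1, -5.5, 0, 0, 0]
    - [-1, -7, 0, 0, 0]
    - [-1, -8.5, 0, 0, 0]
    - [-1, -10, 0, 0, 0]
    - [-1, -11.5, 0, 0, 0]
    - [-1, -13, 0, 0, 0]
    - [-1, -14.5, 0, 0, 0]
    - [-1, -16, 0, 0, 0]

```text
time: 12.75
tool_pos: [0.527, 0.0659, 0.0465]
ee_rot: [3.141, -0.0, 1.371]
wrist_force: [0.0, 2.8, -1.3]
width: 0.0215
```

Run:
```python
from h import *
w=cams.snapshot("wrist");o=robot.get_obs();print(o["time"],o["tool_pos"],o["wrist_force"])
cv2.imwrite("pics/m3.png",cv2.resize(cv2.cvtColor(w["pixels"],cv2.COLOR_RGB2BGR)[0:180,146:346],(600,540),interpolation=cv2.INTER_CUBIC))
```

```text
12.8 [0.52687592 0.06567707 0.04652507] [ 0.56144847  2.2844914  -1.1723763 ]
```

View pics/m3.png

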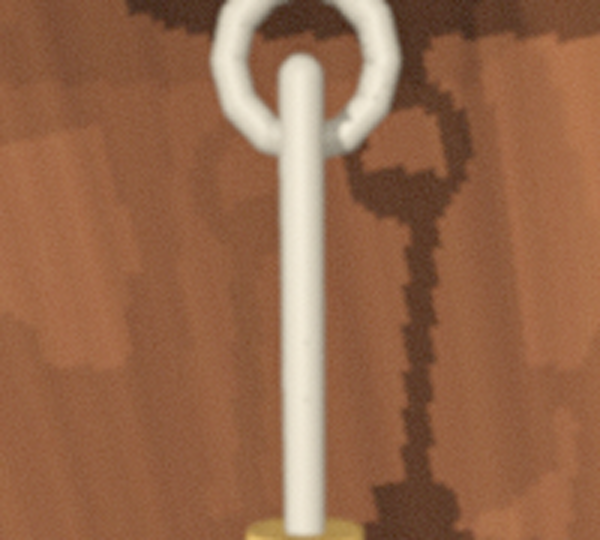

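Hooked: the leg (300,75) sits inside the ring against its near wire, and the pull is about 3 N. I'll keep drawing.

Emit:
step_arm:
  series:
    - [-1, -1.8, 0, 0, 0]
    - [-1, -3.6, 0, 0, 0]
    - [-1, -5.4, 0, 0, 0]
    - [-1, -7.2, 0, 0, 0]
    - [-1, -9, 0, 0, 0]
    - [-1, -10.8, 0, 0, 0]
    - [-1, -12.6, 0, 0, 0]
    - [-1, -14.4, 0, 0, 0]
    - [-1, -16.2, 0, 0, 0]
    - [-1, -18, 0, 0, 0]
    - [-1, -19.8, 0, 0, 0]
    - [-1, -21.6, 0, 0, 0]
    - [-1, -23.4, 0, 0, 0]
    - [-1, -25.2, 0, 0, 0]
    - [-1, -27, 0, 0, 0]
    - [-1, -28.8, 0, 0, 0]
    - [-1, -30.6, 0, 0, 0]
    - [-1, -32.4, 0, 0, 0]

```text
time: 15.05
tool_pos: [0.5205, 0.0342, 0.0465]
ee_rot: [3.142, -0.0, 1.371]
wrist_force: [2.4, 3.9, -1.3]
width: 0.022
```

Emit:
step_arm:
  series:
    - [-1, -1, 0, 0, 0]
    - [-1, -2, 0, 0, 0]
    - [-1, -3, 0, 0, 0]
    - [-1, -4, 0, 0, 0]

```text
time: 15.55
tool_pos: [0.5197, 0.0303, 0.0465]
ee_rot: [-3.142, -0.0, 1.372]
wrist_force: [0.3, 3.5, -1.2]
width: 0.0222
```

Emit:
step_arm:
  series:
    - [-1, -1, 0, 0, 0]
    - [-1, -2, 0, 0, 0]
    - [-1, -3, 0, 0, 0]

```text
time: 15.92
tool_pos: [0.5191, 0.0274, 0.0465]
ee_rot: [3.142, -0.0, 1.372]
wrist_force: [0.2, 2.9, -1.1]
width: 0.0219
```

Emit:
step_arm:
  series:
    - [-1, -0.8, 0, 0, 0]
    - [-1, -1.6, 0, 0, 0]
    - [-1, -2.4, 0, 0, 0]

```text
time: 16.3
tool_pos: [0.5186, 0.025, 0.0465]
ee_rot: [3.142, -0.0, 1.372]
wrist_force: [1.2, 2.4, -1.1]
width: 0.0217
```

Emit:
step_arm:
  series:
    - [-1, -0.8, 0, 0, 0]
    - [-1, -1.6, 0, 0, 0]
    - [-1, -2.4, 0, 0, 0]

```text
time: 16.68
tool_pos: [0.5182, 0.0227, 0.0465]
ee_rot: [-3.142, -0.0, 1.372]
wrist_force: [0.3, 1.8, -0.7]
width: 0.022
```

Emit:
step_arm:
  series:
    - [-1, -0.8, 0, 0, 0]
    - [-1, -1.6, 0, 0, 0]
    - [-1, -2.4, 0, 0, 0]

```text
time: 17.05
tool_pos: [0.5177, 0.0203, 0.0465]
ee_rot: [3.142, -0.0, 1.372]
wrist_force: [0.7, 2.6, -1.6]
width: 0.0218
```

Run:
```python
from h import *
w=cams.snapshot("wrist");o=robot.get_obs();print(o["time"],o["tool_pos"],o["wrist_force"],o["wrist_torque"])
cv2.imwrite("pics/m4.png",cv2.resize(cv2.cvtColor(w["pixels"],cv2.COLOR_RGB2BGR)[0:180,146:346],(600,540),interpolation=cv2.INTER_CUBIC))
P=np.array(o["tool_pos"])
for l in("eye","tool_tip"):
  for q in models.pinpoint(w,l)[:1]: print(l,np.linalg.norm((np.array(q["position"])-P)[:2]),q["position"])
```

```text
17.1 [0.51765437 0.02018609 0.04648208] [ 1.12169583  1.90639131 -1.3693215 ] [ 0.37877834 -0.09239043  0.01576406]
tool_tip 0.10438555414734715 [0.5357, 0.123, 0.0422]
```

View pics/m4.png

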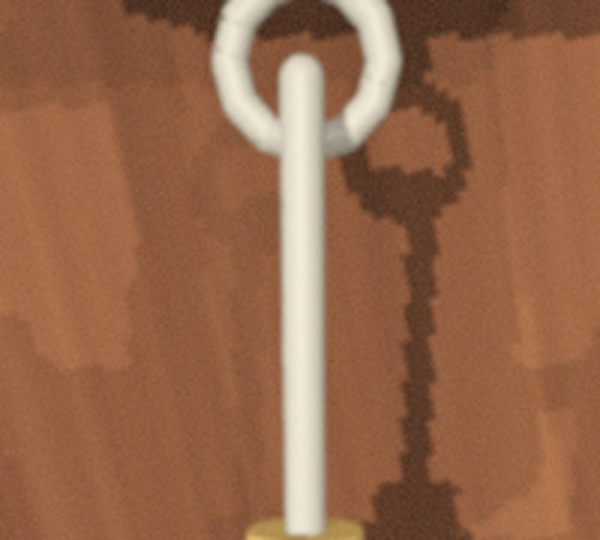

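Still hooked, unchanged from before. I'll continue.

Emit:
step_arm:
  series:
    - [-1, -0.8, 0, 0, 0]
    - [-1, -1.6, 0, 0, 0]
    - [-1, -2.4, 0, 0, 0]

```text
time: 17.58
tool_pos: [0.5172, 0.018, 0.0465]
ee_rot: [3.142, -0.0, 1.372]
wrist_force: [1.0, 3.2, -1.8]
width: 0.0219
```

Emit:
step_arm:
  series:
    - [-1, -0.8, 0, 0, 0]
    - [-1, -1.6, 0, 0, 0]
    - [-1, -2.4, 0, 0, 0]

```text
time: 17.95
tool_pos: [0.5167, 0.0156, 0.0465]
ee_rot: [3.142, -0.0, 1.372]
wrist_force: [1.4, 2.7, -2.8]
width: 0.0216
```

Emit:
step_arm:
  series:
    - [-1, -0.8, 0, 0, 0]
    - [-1, -1.6, 0, 0, 0]
    - [-1, -2.4, 0, 0, 0]

```text
time: 18.32
tool_pos: [0.5163, 0.0132, 0.0465]
ee_rot: [3.142, -0.0, 1.372]
wrist_force: [0.2, 2.7, -1.6]
width: 0.0218
```

Emit:
step_arm:
  series:
    - [-1, -0.8, 0, 0, 0]
    - [-1, -1.6, 0, 0, 0]
    - [-1, -2.4, 0, 0, 0]

```text
time: 18.7
tool_pos: [0.5158, 0.0109, 0.0465]
ee_rot: [3.142, -0.0, 1.372]
wrist_force: [0.8, 2.8, -0.9]
width: 0.0217
```

Emit:
step_arm:
  series:
    - [-1, -0.8, 0, 0, 0]
    - [-1, -1.6, 0, 0, 0]
    - [-1, -2.4, 0, 0, 0]

```text
time: 19.08
tool_pos: [0.5153, 0.0085, 0.0465]
ee_rot: [-3.142, -0.0, 1.372]
wrist_force: [0.7, 3.8, -0.4]
width: 0.0218
```

Emit:
step_arm:
  series:
    - [-1, -0.8, 0, 0, 0]
    - [-1, -1.6, 0, 0, 0]
    - [-1, -2.4, 0, 0, 0]

```text
time: 19.45
tool_pos: [0.5149, 0.0063, 0.0465]
ee_rot: [-3.142, -0.0, 1.371]
wrist_force: [1.1, 3.4, -1.9]
width: 0.0216
```

Emit:
step_arm:
  series:
    - [-1, -0.8, 0, 0, 0]
    - [-1, -1.6, 0, 0, 0]
    - [-1, -2.4, 0, 0, 0]

```text
time: 19.82
tool_pos: [0.5147, 0.0061, 0.0462]
ee_rot: [-3.142, -0.005, 1.372]
wrist_force: [2.2, 9.2, -3.1]
width: 0.0218
```

The stop is reached, with about 9.4 N of pull. I'll hold and see whether it stays steady.

Emit:
step_arm:
  series:
    - [-1, -0.1, 0, 0, 0]
    - [-1, -0.1, 0, 0, 0]

```text
time: 20.08
tool_pos: [0.5147, 0.0061, 0.0462]
ee_rot: [3.142, -0.005, 1.372]
wrist_force: [2.6, 8.2, -2.6]
width: 0.022
```

Emit:
step_arm:
  series:
    - [-1, -0.3, 0, 0, 0]
    - [-1, -0.3, 0, 0, 0]
    - [-1, -0.3, 0, 0, 0]
    - [-1, -0.3, 0, 0, 0]

```text
time: 20.58
tool_pos: [0.5147, 0.0061, 0.0462]
ee_rot: [-3.142, -0.005, 1.372]
wrist_force: [3.5, 10.4, -3.6]
width: 0.0219
```

Emit:
step_arm:
  series:
    - [-1, 0, 0, 0, 0]
    - [-1, 0, 0, 0, 0]
    - [-1, 0, 0, 0, 0]
    - [-1, 0, 0, 0, 0]

```text
time: 21.08
tool_pos: [0.5147, 0.0061, 0.0462]
ee_rot: [-3.141, -0.005, 1.372]
wrist_force: [2.9, 8.5, -2.4]
width: 0.0217
```

Emit:
step_arm:
  series:
    - [-1, 0, 0, 0, 0]
    - [-1, 0, 0, 0, 0]
    - [-1, 0, 0, 0, 0]
    - [-1, 0, 0, 0, 0]

```text
time: 21.58
tool_pos: [0.5147, 0.0061, 0.0462]
ee_rot: [-3.142, -0.005, 1.372]
wrist_force: [2.0, 10.9, -3.7]
width: 0.0218
```

Emit:
step_arm:
  series:
    - [-1, 0, 0, 0, 0]
    - [-1, 0, 0, 0, 0]
    - [-1, 0, 0, 0, 0]

```text
time: 21.95
tool_pos: [0.5147, 0.0061, 0.0462]
ee_rot: [-3.142, -0.005, 1.372]
wrist_force: [2.1, 9.8, -3.2]
width: 0.0216
```

Emit:
step_arm:
  series:
    - [-1, 1.5, 0, 0, 0]
    - [-1, 3, 0, 0, 0]
    - [-1, 5, 0, 0, 0]
    - [-1, 7, 0, 0, 0]
    - [-1, 8, 0, 0, 0]
    - [-1, 8, 0, 0, 0]
    - [-1, 8, 0, 0, 0]

```text
time: 22.82
tool_pos: [0.5158, 0.0112, 0.0465]
ee_rot: [-3.142, 0.0, 1.371]
wrist_force: [0.6, 0.0, -1.1]
width: 0.0218
```

Run:
```python
from h import *
w=cams.snapshot("wrist");o=robot.get_obs();print(o["time"],o["tool_pos"],o["wrist_force"])
cv2.imwrite("pics/m5.png",cv2.resize(cv2.cvtColor(w["pixels"],cv2.COLOR_RGB2BGR)[0:180,146:346],(600,540),interpolation=cv2.INTER_CUBIC))
```

```text
22.875 [0.51585431 0.01124257 0.04647391] [-0.64655134  0.09782095 -0.60638584]
```

View pics/m5.png

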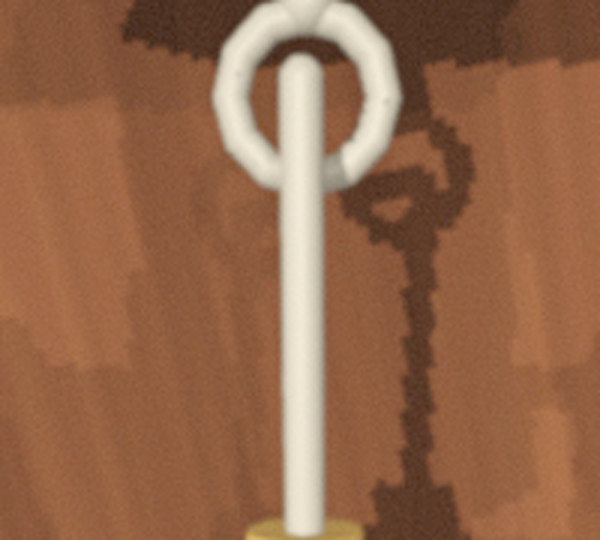

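The force has gone to zero and the leg is near the middle of the bore with clear gaps, so I'll lift straight up.

Emit:
step_arm:
  series:
    - [-1, 0, 0, -4, 0]
    - [-1, 0, 0, -8, 0]
    - [-1, 0, 0, -13, 0]
    - [-1, 0, 0, -18, 0]
    - [-1, 0, 0, -24, 0]
    - [-1, 0, 0, -35, 0]
    - [-1, 0, 0, -60, 0]
    - [-1, 0, 0, -82, 0]
    - [-1, 0, 0, -82, 0]
    - [-1, 0, 0, -82, 0]

```text
time: 24.12
tool_pos: [0.5155, 0.0114, 0.1279]
ee_rot: [-3.141, 0.0, 1.372]
wrist_force: [-1.5, 0.3, -1.4]
width: 0.0218
```

Run:
```python
from h import *
w=cams.snapshot("wrist");o=robot.get_obs();print(o["time"],o["tool_pos"],o["wrist_force"],o["ee_rot"])
P=np.array(o["tool_pos"]);y=o["ee_rot"][2];u=np.array([np.cos(y),np.sin(y)])
for l in("eye","tool_tip","tool_mid"):
  for q in models.pinpoint(w,l)[:1]: d=np.array(q["position"])-P;print(l,q["p"],q["position"],d[:2]@u,d[2])
print(plan([.5726,-.2198,.128],92.3))
```

```text
24.175 [0.51514245 0.01140791 0.12732956] [ 0.41703952 -1.22025893 -1.74841951] [-3.13956368e+00  1.55552021e-04  1.37154862e+00]
eye 0.86 [0.5367, 0.1201, 0.0549] 0.11080862962685296 -0.07242956401181952
tool_tip 0.94 [0.5346, 0.1151, 0.1206] 0.10549189368901431 -0.006729564011819525
tool_mid 0.79 [0.5168, -0.0035, 0.1501] -0.014284884440831227 0.022770435988180487
(array([-215.3,  102.1,   -1. ]), np.float64(-13.72))
```

Emit:
step_arm:
  series:
    - [-1, -15, 7, 0, -1]
    - [-1, -50, 24, 0, -3]
    - [-1, -95, 45, 0, -6]
    - [-1, -140, 66, 0, -9]
    - [-1, -180, 85, 0, -12]
    - [-1, -205, 97, 0, -13]
    - [-1, -215.3, 102, 0, -13.7]
    - [-1, -215.3, 102, 0, -13.7]
    - [-1, -215.3, 102, 0, -13.7]
    - [-1, -215.3, 102, 0, -13.7]

```text
time: 25.58
tool_pos: [0.5732, -0.2187, 0.1286]
ee_rot: [3.141, -0.0, 1.612]
wrist_force: [0.2, -0.1, -1.0]
width: 0.0216
```

Run:
```python
from h import *
w=cams.snapshot("wrist");o=robot.get_obs();print(o["time"],o["tool_pos"],o["ee_rot"])
save(w,"m6.png")
print(plan([.5726,-.2198,.0419],92.3))
```

```text
25.625 [ 0.57323781 -0.21885493  0.12870977] [ 3.14132418e+00 -1.33145637e-04  1.61186645e+00]
(array([-0.9, -0.7, 86.8]), np.float64(0.05))
```

View pics/m6.png

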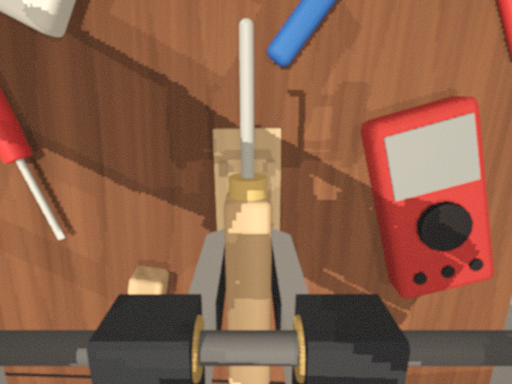

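The handle (col 248) is centred over the rest base (214 to 281). I'll lower it, release and retreat.

Emit:
step_arm:
  series:
    - [-1, -0.7, -0.5, 20, 0]
    - [-1, -0.7, -0.5, 40, 0]
    - [-1, -0.7, -0.5, 58, 0]
    - [-1, -0.7, -0.5, 68, 0]
    - [-1, -0.7, -0.5, 76, 0]
    - [-1, -0.7, -0.5, 82, 0]
    - [-1, -0.7, -0.5, 86, 0]
    - [-1, -0.7, -0.5, 86, 0]
    - [-1, -0.7, -0.5, 86, 0]

```text
time: 26.75
tool_pos: [0.5731, -0.2208, 0.0429]
ee_rot: [3.141, 0.0, 1.611]
wrist_force: [0.2, 0.3, -2.0]
width: 0.0217
```

Emit:
step_arm:
  series:
    - [-1, 0, 0, 0.8, 0]
    - [-1, 0, 0, 0.8, 0]
    - [-1, 0, 0, 0.8, 0]

```text
time: 27.12
tool_pos: [0.5729, -0.2207, 0.0419]
ee_rot: [3.141, 0.0, 1.611]
wrist_force: [0.0, -0.3, -1.0]
width: 0.022
```

Emit:
step_arm:
  series:
    - [-0.3, 0, 0, 0, 0]
    - [0.1, 0, 0, 0, 0]
    - [0.3, 0, 0, 0, 0]
    - [0.3, 0, 0, 0, 0]
    - [0.3, 0, 0, 0, 0]
    - [0.3, 0, 0, -10, 0]
    - [0.3, 0, 0, -40, 0]
    - [0.3, 0, 0, -90, 0]
    - [0.3, 0, 0, -140, 0]
    - [0.3, 0, 0, -140, 0]
    - [0.3, 0, 0, -140, 0]

```text
time: 28.5
tool_pos: [0.5726, -0.2205, 0.1817]
ee_rot: [3.142, -0.0, 1.611]
wrist_force: [-0.9, 0.1, -0.6]
width: 0.0612
```

Run:
```python
from h import *
w=cams.snapshot("wrist");t=cams.snapshot("top");d=cams.snapshot("side");o=robot.get_obs();print(o["time"],o["tool_pos"],o["wrist_force"])
for n,s in(("w",w),("t",t),("s",d)):
  for l in("tool_mid","tool_tip","eye","tray","drone","rest"):
    for q in models.pinpoint(s,l)[:3]:
      if q["position"][0]>.5: print(n,l,round(q["p"],2),q["position"])
im=lambda s,c:cv2.resize(cv2.cvtColor(s["pixels"],cv2.COLOR_RGB2BGR)[c[1]:c[3],c[0]:c[2]],(400,400),interpolation=cv2.INTER_CUBIC)
cv2.imwrite("pics/m7.png",np.hstack([im(w,(156,60,356,260)),im(d,(180,80,380,280))]))
```

```text
28.65 [ 0.57180001 -0.22013692  0.17936143] [ 0.34611303 -0.31855972 -0.0991133 ]
w tool_mid 0.97 [0.5777, -0.2337, 0.0619]
w tool_tip 0.62 [0.5702, -0.1162, 0.0348]
w rest 0.61 [0.5696, -0.2362, -0.0016]
t tool_tip 0.43 [0.5691, -0.1139, 0.0323]
t eye 0.86 [0.5413, 0.119, 0.0544]
t eye 0.52 [0.5852, 0.3471, -0.0006]
t tray 0.9 [0.563, 0.2447, 0.0377]
t drone 0.72 [0.5848, 0.3481, 0.0023]
t rest 0.37 [0.6153, -0.0672, 0.0011]
s tool_mid 0.59 [0.5732, -0.2358, 0.0698]
s tool_tip 0.9 [0.5689, -0.1131, 0.0355]
s eye 0.88 [0.5376, 0.1157, 0.0611]
s eye 0.23 [0.7838, 0.1711, -0.0001]
s tray 0.8 [0.5633, 0.2447, 0.0351]
s drone 0.8 [0.5797, 0.3485, 0.0004]
s drone 0.65 [0.738, -0.2236, -0.0025]
s rest 0.59 [0.5705, -0.23, 0.0046]
s rest 0.38 [0.5819, 0.3496, 0.0002]
```

View pics/m7.png

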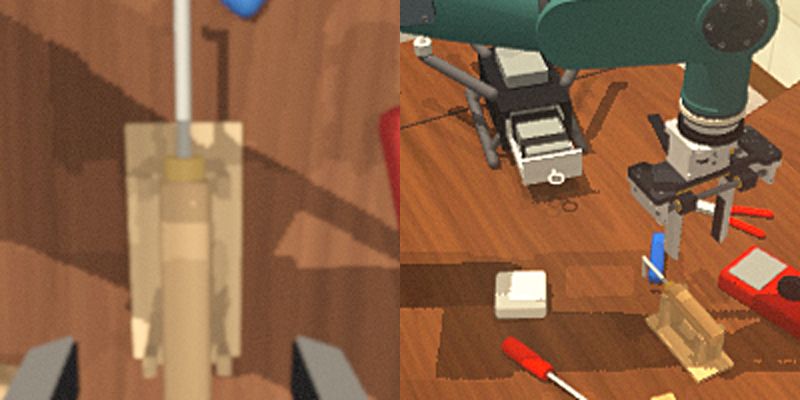

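Run:
```python
from h import *
print(np.abs(robot.get_obs()["qvel"]).max()); robot.close_job()
```

```text
0.0010521661270303888
the job is handed in; nothing more can be done
```

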